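# Pack the surplus switchgear into the red bin

### The job

Between the two yellow end plates in the narrow red bin there is just room for three things in one row: pack the aluminium power supply and the white capacitor can into it beside the black contactor that already stands in it, so that all three stand upright on the bin's floor and are let go. The contactor stands in the way, so slide it along, for instance home against an end plate, to make room, and do it gently: do not push the bin more than a centimetre from its place, let none of the things topple, and leave the other things on the bench alone.

Things in the scene. Friction and masses are not known exactly. Their poses are not given: they have to be found in the camera images.
- crate: narrow open red bin, loose, 1.6 kg, outside 70 (its x) x 235 (its y) x 62 mm high, walls and floor 4 mm, inside 62 x 227 mm; origin at the centre of its underside, z up. In it two upright yellow end plates, 60 mm high across its width, 189 mm free between them, clamped as a pair up to 15 mm off the middle along y (not reported: find by touch or sight); they do not give way. The row runs along y
- contactor: black contactor block with a grey band near the top, 56 (its x) x 60 (its y) x 110 mm high, edges rounded 4 mm, about 0.45 kg, standing loose somewhere in the middle of the red bin, its y along the bin's y; origin at the centre of its underside, z up
- supply: bare aluminium power supply block with dark slots on its sides and a green terminal strip on top, 56 (its x) x 70 (its y) x 118 mm high, edges rounded 4 mm, about 0.55 kg, standing on the bench; it fits the bin only with its y along the bin's y; origin at the centre of its underside, z up
- capacitor: white round capacitor can with a blue band and black top, 56 mm diameter, 114 mm high (stubs reach 117), rims rounded 4 mm, about 0.4 kg, standing on the bench; origin at the centre of its underside, z up along its axis
- jar: glass jar with an orange lid, 68 mm diameter, 95 mm high, to be left alone; origin at the centre of its underside
- driver: yellow-handled screwdriver, 190 mm long, lying on the bench near the robot, to be left alone; origin near its middle, length along its x
- relaybox: blue box with a white top and red button, 75 x 100 x 50 mm, to be left alone; origin at the centre of its underside
- tape: yellow plastic ring, 104 mm across, 45 mm high, to be left alone; origin at the centre of its underside
- motor: small dark electric motor with a shaft, 120 x 64 x 80 mm, to be left alone; origin at the centre of its foot
Not all that is in view belongs to the job. Leave any pink or purple look-alike of the supply alone.

How it is judged:
By the outcome, as a careful person would: the job done as asked, in the order asked, and still so for the second after the job is handed in, with the robot touching nothing.
It also fails if it takes over 69 s, if anything falls off the work surface, if the arm or the gripper's body presses on something with over 40 N, if the wrist force passes 120 N, or if a joint passes its speed limit or range.

### The arm

A 6-joint arm with a two-finger parallel gripper is mounted at the origin on the work surface. World frame = base frame: x ahead of the robot, y to its left, z up, the work surface at z = 0. Lengths are in m, angles in rad, forces in N, time in s.
With the tool pointing down it reaches from about 0.25 to 0.8 m from the base axis. Payload 3.9 kg.
Tool frame: the origin (TCP) lies on the centre line of the jaws, within the pads' length; the fingertips stand 17 mm ahead of it and the grasp point (between the pads) lies 2 mm behind it; x points along the fingers, y is the direction in which the jaws open and shut, and the axes are right-handed (so a half turn about x gives the same grasp; the last joint's range is limited). The gripper opens to 85 mm and grips with 20 to 120 N. Pads are 22 mm wide; open, the fingers measure 114 mm over their backs; the gripper's body (76 mm by 85 mm) begins 54 mm behind the grasp point. The pads swing forward as they close: fully open they stand 13 mm farther back than shut.
Start: joints at [1.273, 0.26, -0.138, 1.173, 0, 1.571], TCP at [0.154, 0.502, 0.248] pointing down, gripper open.
Joint ranges: [-2.78, 2.78], [-0.83, 1.72], [-1.28, 1.37], [-1.9, 2.12], [-1.57, 1.48], [-3.14, 3.14]. Speed limits (rad/s): [2.57, 2.57, 3.14, 3.14, 3.14, 3.14].

### API

Orientations are given as a unit quaternion [x, y, z, w].
In Python, from cell import manip gives the robot as it stands. The module is installed in compiled form; this text tells all that it offers.
- The arm moves only by the tool drive_tool, never from a script. Its argument "steps" is a list of rows, each a list of 3 entries, a list of its own where there are three numbers: the finger opening in mm, from 0 to 85.4, then the shift along the tool's x, y, z in mm, then the turn about the tool's x in degrees. In form: [[fingers, [x, y, z], spin], ...]. A call has 1 to 8 rows; each row shifts and turns the commanded pose from where the row before left it, along the tool's axes as they then stand; what a row does not reach is not made up. A row lasts 1/10 s, in which the tool goes at most 50 mm and 8.59 degrees, less where a joint would pass 70% of its speed; a pose out of reach is approached as far as the arm can. A call is refused whole if a number of a shift passes 50 or a number of a turn 8.59, either way. A call with a gripper value outside its range is refused whole. The fingers move at their own pace and stop on an object; "squeeze" is the grip in N (left out, the last holds). Time passes only in rows, so rows that do not move let the fingers close. It gives the time, the measured TCP pose, the force and the opening at its end, in the units of the state.
- manip.read_state(): the state, without advancing time (a new reading comes with each control period).
- manip.read_camera(name): name is "scene" or "top"; returns a dict with "image" (384x512x3 uint8, red, green, blue), "depth" (384x512 float32, m along the optical axis (not along the pixel's ray), 0 where there is no reading), "camera_matrix" (3x3 intrinsics, pixels), "k1" (the pictures are not rectified: a ray, as slopes to the right and down, at radius r is drawn at 1 + k1 r^2 times it, then the intrinsics apply), "rvec" (rotation vector, rad) and "tvec" (3), from world to camera coordinates, as OpenCV has them. Camera axes: x right, y down, z forward; pixel columns grow to the right and rows downward; lengths in m; the calibration is good to about 2 mm. A picture is of the moment at which its call begins.
- manip.close_job(): hands the job in, once; it reports no verdict.
The state is a dict: "t": time; "qpos": joint angles; "joint_velocities": joint speeds; "joint_efforts": joint torques, N m; "position": TCP position; "ee_rot": TCP orientation; "force": force on the tool from outside, world axes, zero at the start; "ft_torque": the same for the moment, N m; "grip_width": opening from 0.0 (shut) to 1.0 (fully open).
Only numpy, scipy, OpenCV 4.12 (cv2) and the standard library are available. Lean on these libraries where they do the work, as an engineer would, in place of code of your own. Each camera call takes 0.05 s, during which the arm holds its last target. There are 200 camera calls.

## Working session

There is one attempt and no reset: what is moved stays moved. The work goes in short steps, Python scripts to look and compute and a tool call to move; the robot and the scene stay as the last step left them, time stands still between calls to the robot, and variables do not carry over. Pictures are saved under pics/ and viewed, about 8 in all and at most 12, crops included, and the job is handed in when it is done.

Besides the shell and the picture viewer there is one more tool, called after "Request:" as name([rows], argument=value, ...), one row to a line, values as JSON. drive_tool: Moves the arm, as the interface text tells. Its arguments: {"type":"object","properties":{"steps":{"type":"array","items":{"type":"array"}},"squeeze":{"type":"number"}},"required":["steps"]}

```bash
mkdir -p pics
cat > h.py <<'E'
import numpy as np, cv2
from cell import manip
def cam(n):
    c=manip.read_camera(n); np.savez(''+n+'.npz',**{k:np.asarray(v) for k,v in c.items()}); return c
def load(n): return dict(np.load(''+n+'.npz'))
def cloud(c):
    K=np.array(c['camera_matrix']);k1=float(c['k1']);R=cv2.Rodrigues(np.array(c['rvec'],float))[0];t=np.array(c['tvec'],float).ravel()
    d=c['depth'];h,w=d.shape
    v,u=np.mgrid[:h,:w].astype(np.float64)
    p=cv2.undistortPoints(np.stack([u.ravel(),v.ravel()],1)[:,None],K,np.array([k1,0,0,0.])).reshape(h,w,2)
    P=np.dstack([p[...,0]*d,p[...,1]*d,d])
    W=(P-t)@R; W[d==0]=np.nan
    return W
def proj(c,X):
    return cv2.projectPoints(np.array(X,float).reshape(-1,1,3),np.array(c['rvec'],float),np.array(c['tvec'],float),np.array(c['camera_matrix']),np.array([float(c['k1']),0,0,0]))[0].reshape(-1,2)
def save(n,im,s=1):
    cv2.imwrite('pics/'+n,cv2.resize(im[...,::-1],None,fx=s,fy=s,interpolation=cv2.INTER_CUBIC))
E
python3 - <<'E'
from h import *
for n in('scene','top'):
    c=cam(n); save(n+'0.png',c['image'],1.5); print(n,c['k1'],np.array(c['tvec']).ravel(),(-cv2.Rodrigues(np.array(c['rvec'],float))[0].T@np.array(c['tvec']).ravel()))
print(manip.read_state())
E
```

```text
scene -0.04065585660820373 [ 0.15703143 -0.39826112  1.33701624] [1.1083371  0.27975045 0.81499189]
top -0.0924556606265839 [0.05162464 0.54559068 1.51149614] [0.42014799 0.07356758 1.5501672 ]
{'t': 0.1, 'qpos': array([ 1.27300170e+00,  2.60603519e-01, -1.39226308e-01,  1.17272892e+00,
       -5.73050671e-06,  1.57078662e+00]), 'joint_velocities': array([-1.47179742e-05, -2.01317635e-03,  2.75848576e-03,  2.37368421e-04,
        1.15113702e-03,  4.28678869e-04]), 'joint_efforts': array([-6.80231333e-04, -4.06507695e+01,  2.54527634e+01,  1.00946752e-02,
       -7.88948000e-05, -1.05847798e-05]), 'position': array([0.15387088, 0.50133036, 0.2475611 ]), 'ee_rot': array([ 0.10427774,  0.6993735 , -0.10551077,  0.69919263]), 'force': array([-0.36823007,  0.58526568, -0.27087478]), 'ft_torque': array([0.02747727, 0.01134884, 0.02466834]), 'grip_width': 0.9994808430862613}
```

View pics/scene0.png

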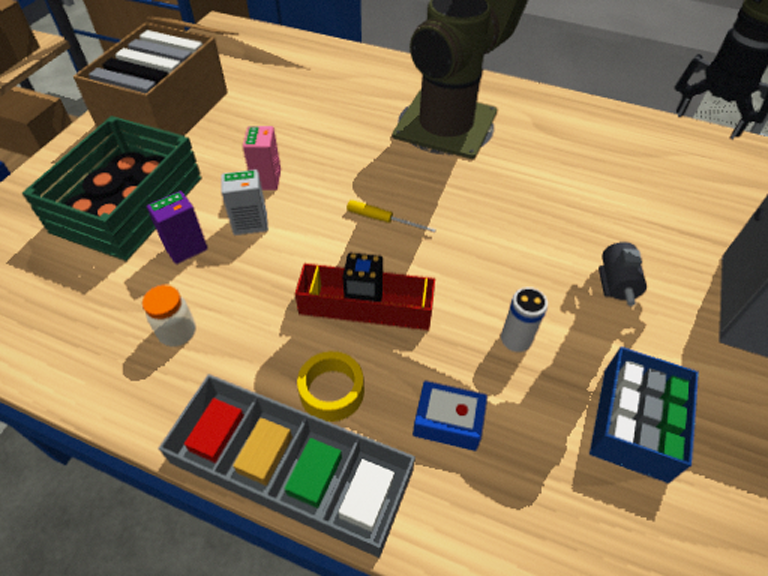

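View pics/top0.png

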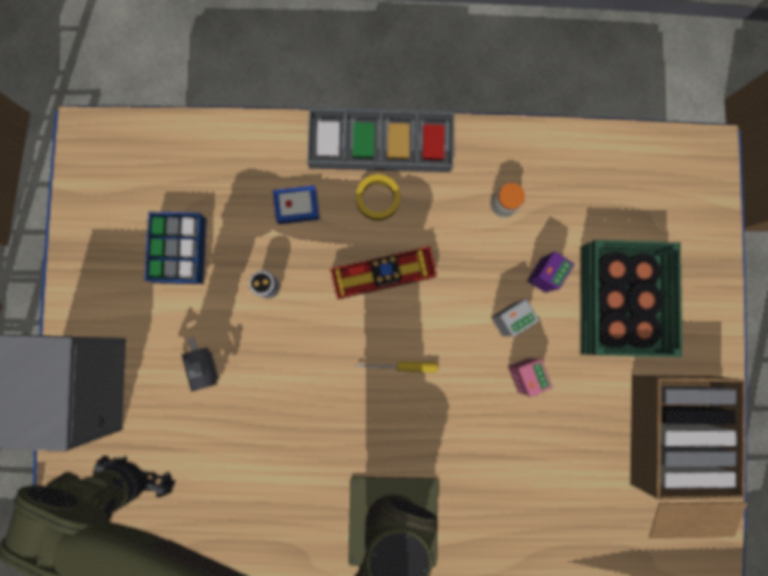

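The scene picture shows three supply-shaped blocks: bare grey at (243,200), pink at (262,157) and purple at (177,228). The grey one with dark slots and a green strip fits; the others are the look-alikes. The bin with the contactor is at top (384,272), the can at top (263,284) and the grey supply at top (516,318).

Run:
```python
from h import *
def rect(W,m,name):
    p=W[m][:,:2].astype(np.float32); (c,s,a)=cv2.minAreaRect(p*1000); print(name,m.sum(),'c',np.round(c,1),'s',np.round(s,1),'a',round(a,1),'z',np.round(np.percentile(W[m][:,2],[5,50,95]),4))
for n in('top','scene'):
    c=load(n);W=cloud(c);im=c['image'].astype(int);Z=W[...,2]
    g=lambda x,y,w:(abs(W[...,0]-x)<w)&(abs(W[...,1]-y)<w)
    def at(u,v): return W[int(v/1.5),int(u/1.5)]
    pts={'top':dict(con=(386,268),sup=(519,316),cap=(262,281)),'scene':dict(con=(363,268),sup=(240,178),cap=(529,298))}[n]
    for k,(u,v) in pts.items():
        q=at(u,v);print(n,k,q.round(4))
        h=dict(con=.110,sup=.118,cap=.114)[k]
        rect(W,g(q[0],q[1],.055)&(abs(Z-h)<.006),k)
    b=at(*pts['con'])
    r,gg,bl=im[...,0],im[...,1],im[...,2]
    rect(W,g(b[0],b[1],.15)&(abs(Z-.062)<.004)&(r>90)&(gg<60),'rim')
    m=g(b[0],b[1],.15)&(Z>.055)&(Z<.075)&(r>140)&(gg>110)&(bl<90)
    k,l=cv2.connectedComponents(m.astype(np.uint8))
    for i in range(1,k):
        if (l==i).sum()>5: rect(W,l==i,'plate')
c=load('scene')['image'];save('crop1.png',c[60:240,90:370],2.8)
```

```text
top con [0.5781 0.0342 0.1144]
con 232 c [573.5  33.7] s [56.5 59.2] a 15.1 z [0.1077 0.113  0.1156]
top sup [ 0.4797 -0.2605  0.1169]
sup 338 c [ 473.8 -260. ] s [56.5 71.1] a 32.0 z [0.1136 0.1179 0.1221]
top cap [0.5415 0.3057 0.1178]
cap 206 c [537.1 305.9] s [50.1 53.7] a 1.5 z [0.1095 0.1141 0.1182]
rim 46 c [574.2  37. ] s [ 69.2 229.3] a 14.0 z [0.059  0.0618 0.0657]
scene con [0.5802 0.037  0.1139]
con 450 c [578.2  34.8] s [57.4 60.2] a 14.7 z [0.1075 0.1125 0.1147]
scene sup [ 0.4704 -0.2626  0.118 ]
sup 345 c [ 477.5 -260.7] s [58.8 69.4] a 31.1 z [0.1135 0.1168 0.1192]
scene cap [0.5369 0.3027 0.1147]
cap 355 c [541.7 308. ] s [52.8 55.9] a 58.2 z [0.1098 0.1129 0.1152]
rim 179 c [577.6  38.4] s [ 70.7 233.5] a 14.3 z [0.0584 0.0603 0.0627]
plate 29 c [596.7 -50.6] s [58.6  3.8] a 15.1 z [0.0603 0.0624 0.0643]
plate 28 c [550.5 137. ] s [63.1  3.5] a 13.9 z [0.0607 0.0627 0.0641]
```

View pics/crop1.png

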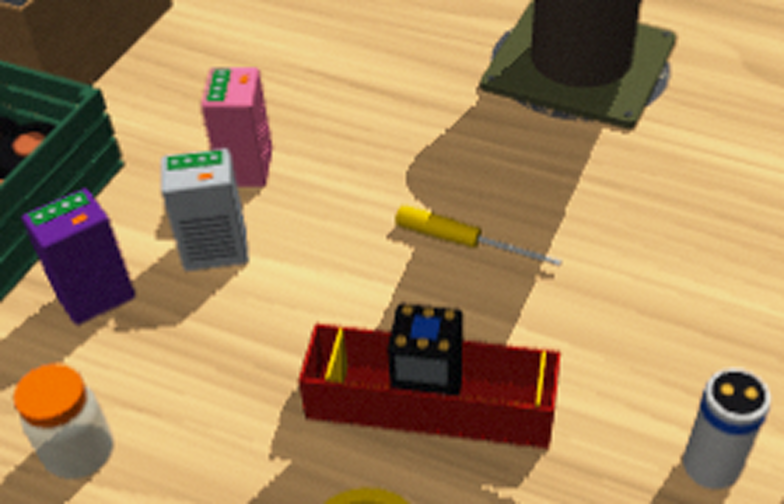

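The crop confirms the target: the grey block at crop (205,200) has dark slots and a green strip. The bin runs at about 14.2° with the contactor near (0.576, 0.034). I'll take the gripper there with the jaws across the bin.

```bash
cat > go.py <<'E'
import sys,numpy as np
from scipy.spatial.transform import Rotation as Ro
from cell import manip
# go.py x y z yaw : world mm,deg target -> spin then shift (tool frame after spin)
s=manip.read_state();R=Ro.from_quat(s['ee_rot']);p=np.array(s['position'])*1000
M=R.as_matrix();yaw=np.degrees(np.arctan2(M[1,1],M[0,1]))
print('t',round(s['t'],2),'p',p.round(1),'yaw',yaw.round(2),'tilt',M[:2,0].round(4),'F',np.round(s['force'],1),'w',round(s['grip_width']*85.4,1),'q6',s['qpos'][[0,5]].round(2))
if len(sys.argv)>4:
    x,y,z,w=map(float,sys.argv[1:5]); sp=(yaw-w+180)%360-180
    R2=R*Ro.from_rotvec([np.radians(sp),0,0]); d=R2.inv().apply(np.array([x,y,z])-p)
    print('spin',sp.round(2),'shift',d.round(1),'rows>=',int(np.ceil(abs(d).max()/50)))
E
python3 go.py 575.8 34.3 180 14.3
```

```text
t 0.1 p [153.9 501.3 247.6] yaw 72.94 tilt [-0.0005 -0.0017] F [-0.4  0.6 -0.3] w 85.4 q6 [1.27 1.57]
spin 58.64 shift [ 68.1 293.6 556.7] rows>= 12
```

Request:
drive_tool([
  [85, [0, 0, 0], 8.4],
  [85, [0, 0, 0], 8.4],
  [85, [0, 0, 0], 8.4],
  [85, [0, 0, 0], 8.4],
  [85, [0, 0, 0], 8.4],
  [85, [0, 0, 0], 8.4],
  [85, [0, 0, 0], 8.3],
], squeeze=30)

```text
t: 0.8
position: [0.1539, 0.5015, 0.2478]
ee_rot: [0.435, 0.557, -0.436, 0.557]
force: [-0.0, -0.0, -0.6]
grip_width: 0.994
```

```bash
python3 go.py 575.8 34.3 180 14.3
```

```text
t 0.8 p [153.9 501.5 247.8] yaw 13.89 tilt [-0.0003 -0.0011] F [-0.  -0.  -0.6] w 84.9 q6 [1.27 2.6 ]
spin -0.41 shift [ 68.2 293.4 556.9] rows>= 12
```

Request:
drive_tool([
  [85, [0, 24.5, 46.4], -0.4],
  [85, [0, 24.5, 46.4], 0],
  [85, [0, 24.5, 46.4], 0],
  [85, [0, 24.5, 46.4], 0],
  [85, [0, 24.5, 46.4], 0],
  [85, [0, 24.5, 46.4], 0],
  [85, [0, 24.5, 46.4], 0],
  [85, [0, 24.5, 46.4], 0],
])

```text
t: 1.6
position: [0.4247, 0.2048, 0.2481]
ee_rot: [0.432, 0.56, -0.432, 0.56]
force: [0.8, 2.0, 0.4]
grip_width: 0.993
```

Request:
drive_tool([
  [85, [0, 24.5, 46.4], 0],
  [85, [10, 24.5, 46.4], 0],
  [85, [20, 24.5, 46.4], 0],
  [85, [38, 24.5, 46.4], 0],
  [85, [0, 0, 0], 0],
  [85, [0, 0, 0], 0],
])

```text
t: 2.2
position: [0.5488, 0.0684, 0.1904]
ee_rot: [0.432, 0.56, -0.434, 0.558]
force: [-0.1, 0.5, -0.1]
grip_width: 0.998
```

```bash
python3 go.py 575.8 34.3 92 14.3
python3 - <<'E'
from h import *
c=cam('scene'); save('s2.png',c['image'][130:260,150:370],3.5)
E
```

```text
t 2.2 p [548.8  68.4 190.4] yaw 14.52 tilt [-0.0039  0.0001] F [-0.1  0.5 -0.1] w 85.2 q6 [0.12 1.44]
spin 0.22 shift [98.3 18.1 39.8] rows>= 2
```

View pics/s2.png

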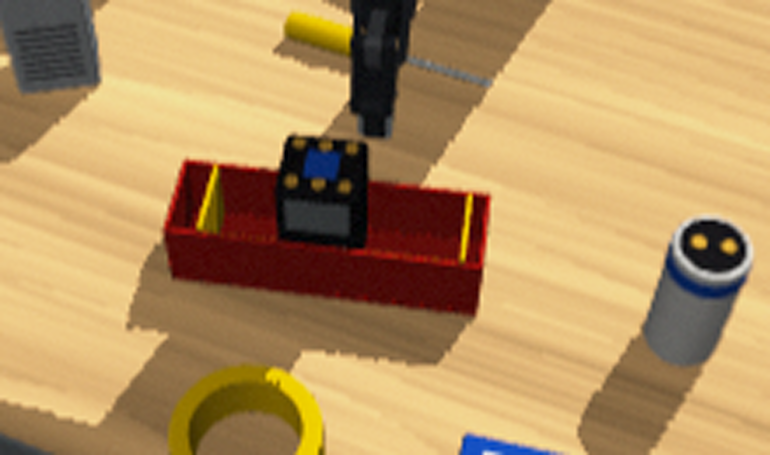

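The fingers (crop 375,120) are above the bin, short of the contactor at (322,190). The last rows were cut short, so I'll make up the rest and go down.

Request:
drive_tool([
  [85, [0, 9, 20], 0.2],
  [85, [0, 9, 20], 0],
  [85, [0, 0, 0], 0],
  [85, [0, 0, 0], 0],
])

```text
t: 2.65
position: [0.5767, 0.0362, 0.1928]
ee_rot: [0.433, 0.559, -0.433, 0.559]
force: [-0.6, 0.5, -0.5]
grip_width: 0.999
```

```bash
python3 go.py 575.8 34.3 92 14.3
```

```text
t 2.65 p [576.7  36.2 192.8] yaw 14.51 tilt [0.0007 0.0007] F [-0.6  0.5 -0.5] w 85.3 q6 [0.06 1.38]
spin 0.21 shift [100.8  -1.5   1.7] rows>= 3
```

Request:
drive_tool([
  [85, [25, -0.5, 0.6], 0.2],
  [85, [25, -0.5, 0.6], 0],
  [85, [25, -0.5, 0.5], 0],
  [85, [18, 0, 0], 0],
  [85, [8, 0, 0], 0],
  [85, [0, 0, 0], 0],
])

```text
t: 3.25
position: [0.5747, 0.0339, 0.0903]
ee_rot: [0.433, 0.559, -0.434, 0.558]
force: [0.2, -0.4, -0.6]
grip_width: 0.995
```

Request:
drive_tool([
  [70, [0, 0, 0], 0],
  [62, [0, 0, 0], 0],
  [58, [0, 0, 0], 0],
  [54, [0, 0, 0], 0],
  [50, [0, 0, 0], 0],
  [50, [0, 0, 0], 0],
], squeeze=30)

```text
t: 3.85
position: [0.5759, 0.0329, 0.0918]
ee_rot: [0.434, 0.558, -0.434, 0.558]
force: [-3.7, -0.9, 6.5]
grip_width: 0.655
```

```bash
python3 go.py 575.8 34.3 92 14.3
```

```text
t 3.85 p [575.9  32.9  91.8] yaw 14.23 tilt [0.0001 0.    ] F [-3.7 -0.9  6.5] w 55.9 q6 [0.06 1.38]
spin -0.07 shift [-0.2  0.3 -1.4] rows>= 1
```

Request:
drive_tool([
  [50, [0, 0, 6], 0],
  [50, [0, 0, 7], 0],
  [50, [0, 0, 7], 0],
  [50, [0, 0, 7], 0],
  [50, [0, 0, 7], 0],
  [50, [0, 0, 7], 0],
  [50, [0, 0, 5], 0],
  [50, [0, 0, 3], 0],
])

```text
t: 4.65
position: [0.5878, -0.014, 0.091]
ee_rot: [0.435, 0.559, -0.434, 0.558]
force: [-2.6, 3.8, 2.8]
grip_width: 0.652
```

Request:
drive_tool([
  [50, [0, 0, 1], 0],
  [50, [0, 0, 0], 0],
])

```text
t: 4.85
position: [0.5883, -0.0153, 0.0908]
ee_rot: [0.434, 0.558, -0.434, 0.558]
force: [-2.3, 2.3, 4.0]
grip_width: 0.652
```

Request:
drive_tool([
  [50, [0, 0, 1], 0],
  [50, [0, 0, 0], 0],
])

```text
t: 5.05
position: [0.5886, -0.0162, 0.0907]
ee_rot: [0.434, 0.558, -0.434, 0.558]
force: [-2.5, 3.2, 3.9]
grip_width: 0.651
```

Request:
drive_tool([
  [50, [0, 0, 1], 0],
  [50, [0, 0, 0], 0],
])

```text
t: 5.25
position: [0.5892, -0.0175, 0.0907]
ee_rot: [0.434, 0.558, -0.434, 0.558]
force: [-1.7, 3.2, 2.8]
grip_width: 0.648
```

```bash
python3 go.py 575.9 32.9 92 14.3
```

```text
t 5.25 p [589.2 -17.5  90.7] yaw 14.24 tilt [ 0.0004 -0.0001] F [-1.7  3.2  2.8] w 55.4 q6 [-0.03  1.29]
spin -0.06 shift [ -1.3  -0.4 -52.1] rows>= 2
```

Request:
drive_tool([
  [50, [0, 0, 1], 0],
  [50, [0, 0, 1], 0],
  [50, [0, 0, 0], 0],
])

```text
t: 5.55
position: [0.5898, -0.0198, 0.0908]
ee_rot: [0.434, 0.558, -0.434, 0.558]
force: [-0.3, 1.6, -0.1]
grip_width: 0.653
```

Request:
drive_tool([
  [50, [0, 0, 1], 0],
  [50, [0, 0, 0], 0],
])

```text
t: 5.75
position: [0.59, -0.0207, 0.0908]
ee_rot: [0.434, 0.558, -0.434, 0.558]
force: [-0.1, 1.6, -0.4]
grip_width: 0.65
```

Request:
drive_tool([
  [50, [0, 0, 1], 0],
  [50, [0, 0, 0], 0],
])

```text
t: 5.95
position: [0.5901, -0.0216, 0.0908]
ee_rot: [0.434, 0.558, -0.434, 0.558]
force: [-1.0, 1.6, 0.4]
grip_width: 0.653
```

Request:
drive_tool([
  [50, [0, 0, 1], 0],
  [50, [0, 0, 0], 0],
])

```text
t: 6.15
position: [0.5902, -0.0225, 0.0908]
ee_rot: [0.434, 0.558, -0.434, 0.558]
force: [0.2, 2.4, -0.2]
grip_width: 0.657
```

```bash
cat > bin.py <<'E'
from h import *
def rect(W,m,name):
    if m.sum()<6: return
    p=W[m][:,:2].astype(np.float32); (c,s,a)=cv2.minAreaRect(p*1000); print(name,m.sum(),'c',np.round(c,1),'s',np.round(s,1),'a',round(a,1))
c=cam('scene');W=cloud(c);im=c['image'].astype(int);Z=W[...,2];b=(.577,.038)
g=lambda x,y,w:(abs(W[...,0]-x)<w)&(abs(W[...,1]-y)<w)
r,gg,bl=im[...,0],im[...,1],im[...,2]
rect(W,g(b[0],b[1],.15)&(abs(Z-.062)<.004)&(r>90)&(gg<60),'rim')
m=g(b[0],b[1],.15)&(Z>.055)&(Z<.075)&(r>140)&(gg>110)&(bl<90)
k,l=cv2.connectedComponents(m.astype(np.uint8))
for i in range(1,k):
    if (l==i).sum()>5: rect(W,l==i,'plate')
E
python3 bin.py
python3 - <<'E'
from h import *
save('s3.png',load('scene')['image'][150:240,180:310],5)
E
```

```text
rim 181 c [576.7  38.2] s [ 71.3 233.5] a 13.9
plate 30 c [550.9 137. ] s [64.9  3.8] a 14.3
```

View pics/s3.png

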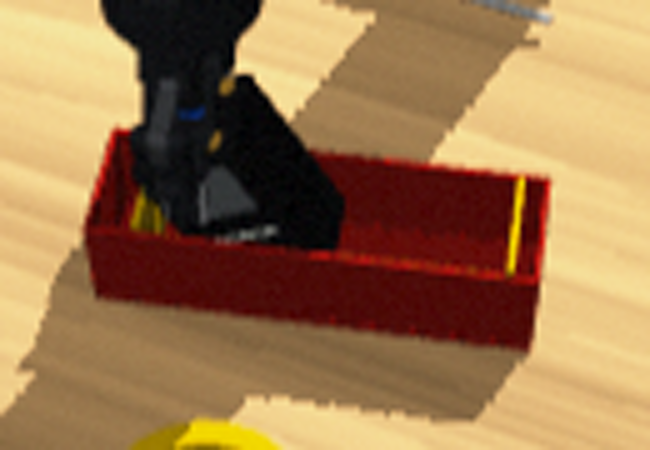

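The picture shows the contactor pivoted about the pads: its bottom stuck while its top leaned towards the left plate (crop 270,170). The bin hasn't moved. I'll reverse along the same path to stand it up, then re-grip it with the jaws along the row so it can't pivot.

Request:
drive_tool([
  [50, [0, 0, -6], 0],
  [50, [0, 0, -6], 0],
  [50, [0, 0, -6], 0],
  [50, [0, 0, -6], 0],
  [50, [0, 0, 0], 0],
])

```text
t: 6.7
position: [0.5845, 0.0008, 0.092]
ee_rot: [0.434, 0.557, -0.434, 0.559]
force: [-0.5, -4.2, 6.4]
grip_width: 0.65
```

```bash
python3 go.py; python3 bin.py
python3 - <<'E'
from h import *
save('s4.png',load('scene')['image'][150:240,180:310],5)
E
```

```text
t 6.7 p [584.5   0.8  92. ] yaw 14.26 tilt [ 0.0015 -0.0024] F [-0.5 -4.2  6.4] w 55.5 q6 [0.   1.32]
rim 191 c [576.9  38.1] s [ 71.3 233.8] a 14.1
plate 27 c [595.6 -50.6] s [55.7  4.2] a 14.1
plate 24 c [543.1 135.1] s [50.1  3.7] a 14.6
```

View pics/s4.png

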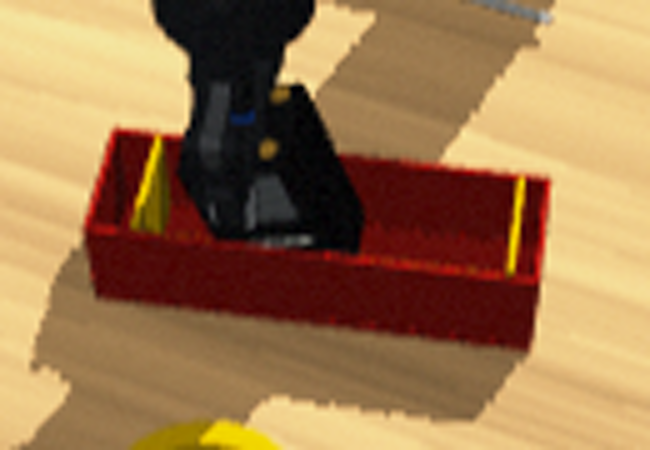

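It is turning back upright, so I'll continue.

Request:
drive_tool([
  [50, [0, 0, -6], 0],
  [50, [0, 0, -6], 0],
  [50, [0, 0, -6], 0],
  [50, [0, 0, -6], 0],
  [50, [0, 0, -6], 0],
  [50, [0, 0, -4], 0],
  [50, [0, 0, 0], 0],
])

```text
t: 7.45
position: [0.5757, 0.0349, 0.0908]
ee_rot: [0.434, 0.559, -0.434, 0.558]
force: [0.3, -1.6, 1.1]
grip_width: 0.651
```

```bash
python3 go.py; python3 bin.py
python3 - <<'E'
from h import *
save('s5.png',load('scene')['image'][150:240,180:310],5)
E
```

```text
t 7.45 p [575.7  34.9  90.8] yaw 14.29 tilt [-0.0003  0.001 ] F [ 0.3 -1.6  1.1] w 55.6 q6 [0.06 1.38]
rim 195 c [577.1  38. ] s [ 71.3 234. ] a 14.2
plate 30 c [598.  -50.2] s [62.3  4.7] a 14.3
plate 29 c [550.8 137.1] s [61.5  3.7] a 14.6
```

View pics/s5.png

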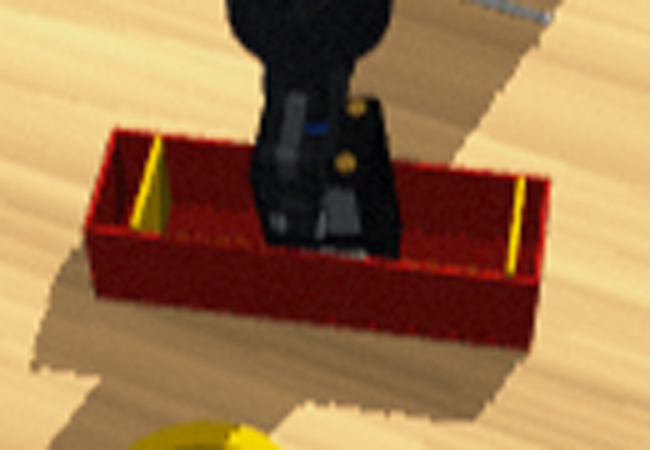

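Still about 9° of lean, since the right edge runs from (380,100) to (400,230). I'll go about 16 mm further.

Request:
drive_tool([
  [50, [0, 0, -4], 0],
  [50, [0, 0, -4], 0],
  [50, [0, 0, -4], 0],
  [50, [0, 0, -4], 0],
  [50, [1, 0, 0], 0],
  [50, [0, 0, 0], 0],
])

```text
t: 8.1
position: [0.5717, 0.0502, 0.0907]
ee_rot: [0.434, 0.558, -0.434, 0.558]
force: [-2.2, -1.6, 6.4]
grip_width: 0.653
```

```bash
python3 go.py
cat > tilt.py <<'E'
# slope of the contactor's sides from depth: top face normal and right-hand edge
from h import *
c=cam('scene');W=cloud(c);im=c['image'].astype(int)
ax=np.array([-.246,.969]);o=np.array([.577,.038])
d=(W[...,:2]-o)@ax; x=(W[...,:2]-o)@np.array([.969,.246]);Z=W[...,2]
m=(abs(x)<.034)&(abs(d)<.09)&(Z>.068)&(Z<.13)&(im.max(-1)<90)
for z in np.arange(.07,.125,.006):
    q=m&(abs(Z-z)<.003)
    if q.sum()>3: print(round(z,3),q.sum(),'y',(np.percentile(d[q],[3,97])*1000).round(1),'x',(np.percentile(x[q],[3,97])*1000).round(1))
E
python3 tilt.py;python3 - <<'E'
from h import *
save('s6.png',load('scene')['image'][150:240,180:310],5)
E
```

```text
t 8.1 p [571.7  50.2  90.7] yaw 14.27 tilt [-0.      0.0012] F [-2.2 -1.6  6.4] w 55.8 q6 [0.09 1.41]
0.07 19 y [-7.5 50.6] x [-9.  29.1]
0.076 32 y [-8.7 49.9] x [-11.8  29.8]
0.082 28 y [-3.8 48.9] x [-18.1  32.3]
0.088 33 y [-8.1 48.3] x [-22.4  33.4]
0.094 24 y [-10.6  47.4] x [-6.9 31.8]
0.1 29 y [-10.9  46.9] x [-13.5  31.5]
0.106 27 y [-10.9  46. ] x [-15.4  28.7]
0.112 58 y [-14.   45.2] x [-20.9  29. ]
0.118 105 y [25.9 43.9] x [-24.2  26.9]
```

View pics/s6.png

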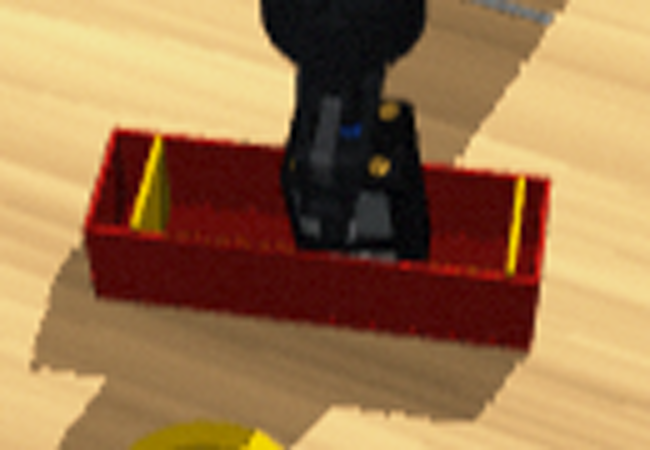

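Depth slices give about 7° remaining. I'll ease it further with light downward pressure.

Request:
drive_tool([
  [50, [1, 0, -3], 0],
  [50, [1, 0, -3], 0],
  [50, [0, 0, -3], 0],
  [50, [0, 0, -3], 0],
  [50, [0, 0, 0], 0],
], squeeze=20)

```text
t: 8.65
position: [0.5688, 0.0616, 0.0879]
ee_rot: [0.434, 0.558, -0.434, 0.558]
force: [-0.8, -0.6, 4.3]
grip_width: 0.654
```

```bash
python3 go.py;python3 tilt.py
```

```text
t 8.65 p [568.8  61.6  87.9] yaw 14.27 tilt [-0.0003  0.0007] F [-0.8 -0.6  4.3] w 55.9 q6 [0.11 1.43]
0.07 18 y [ 2.7 58.3] x [ 4.9 29.4]
0.076 25 y [-1.3 57.4] x [16.8 33.3]
0.082 20 y [ 0.3 58.3] x [-11.9  30.6]
0.088 25 y [-1.1 58.1] x [13.1 33.6]
0.094 22 y [ 1.1 58.2] x [-21.2  29.4]
0.1 22 y [ 1.1 58.2] x [-7.5 29.1]
0.106 25 y [-0.9 58. ] x [-18.9  29.9]
0.112 151 y [-0.2 57.3] x [-22.9  28.2]
```

It is upright now (side face vertical within 1 mm), at +28 mm along the bin, so the +y plate is now the nearer one. Release, turn the jaws along the row, re-grip, and slide it to the +y plate with the fingertips above the plate tops.

Request:
drive_tool([
  [60, [0, 0, 0], 0],
  [85, [0, 0, 0], 0],
  [85, [0, 0, 0], 0],
  [85, [-30, 0, 0], 0],
  [85, [-45, 0, 0], 0],
  [85, [0, 0, 0], -8.5],
  [85, [0, 0, 0], -8.5],
  [85, [0, 0, 0], -8.5],
])

```text
t: 9.5
position: [0.5691, 0.0613, 0.1632]
ee_rot: [0.299, 0.641, -0.298, 0.641]
force: [0.4, 0.2, 0.5]
grip_width: 0.996
```

Request:
drive_tool([
  [85, [0, 0, 0], -8.5],
  [85, [0, 0, 0], -8.5],
  [85, [0, 0, 0], -8.5],
  [85, [0, 0, 0], -8.5],
  [85, [0, 0, 0], -8.5],
  [85, [0, 0, 0], -8.5],
  [85, [0, 0, 0], -8.5],
  [85, [0, 0, 0], -4.5],
])

```text
t: 10.3
position: [0.5688, 0.0612, 0.1625]
ee_rot: [-0.086, 0.702, 0.086, 0.702]
force: [0.0, -0.1, 0.0]
grip_width: 0.994
```

```bash
python3 go.py 568.1 64.5 92 104.3;python3 tilt.py
```

```text
t 10.3 p [568.8  61.2 162.5] yaw 103.98 tilt [-0.0007  0.0007] F [ 0.  -0.1  0. ] w 84.9 q6 [ 0.11 -0.14]
spin -0.32 shift [70.5  3.3  0.2] rows>= 2
0.07 28 y [ 1.4 59.1] x [-20.2  29.2]
0.076 38 y [ 4.1 59.1] x [ 4.8 29.8]
0.082 31 y [ 4. 59.] x [ 1.6 29.3]
0.088 38 y [ 4.6 58.6] x [24.6 30. ]
0.094 39 y [ 2.3 59. ] x [-11.7  29.4]
0.1 42 y [ 2.5 58.8] x [11.2 29.5]
0.106 44 y [ 0.2 58.7] x [-9.7 29.5]
0.112 284 y [ 1.5 57.5] x [-24.5  27.7]
```

Request:
drive_tool([
  [85, [0, 4, 0], -0.3],
  [85, [25, 0, 0], 0],
  [85, [25, 0, 0], 0],
  [85, [15, 0, 0], 0],
  [85, [5, 0, 0], 0],
  [72, [0, 0, 0], 0],
  [64, [0, 0, 0], 0],
  [61, [0, 0, 0], 0],
], squeeze=40)

```text
t: 11.15
position: [0.569, 0.0651, 0.0939]
ee_rot: [-0.086, 0.701, 0.086, 0.703]
force: [0.8, 0.3, -0.0]
grip_width: 0.712
```

Request:
drive_tool([
  [56, [0, 0, 0], 0],
  [52, [0, 0, 0], 0],
  [52, [0, 0, 0], 0],
])

```text
t: 11.45
position: [0.5692, 0.065, 0.0941]
ee_rot: [-0.086, 0.701, 0.086, 0.703]
force: [0.5, -1.0, 5.3]
grip_width: 0.693
```

Request:
drive_tool([
  [52, [-0.5, 3, 0], 0],
  [52, [0, 5, 0], 0],
  [52, [0, 5, 0], 0],
  [52, [0, 5, 0], 0],
  [52, [0, 5, 0], 0],
  [52, [0, 5, 0], 0],
  [52, [0, 4, 0], 0],
  [52, [0, 0, 0], 0],
])

```text
t: 12.25
position: [0.5613, 0.0963, 0.0941]
ee_rot: [-0.087, 0.701, 0.086, 0.703]
force: [2.2, -4.3, 7.2]
grip_width: 0.696
```

```bash
python3 go.py;python3 tilt.py
```

```text
t 12.25 p [561.3  96.3  94.1] yaw 104.05 tilt [ 0.0026 -0.0004] F [ 2.2 -4.3  7.2] w 59.4 q6 [ 0.17 -0.07]
0.07 29 y [34.2 88. ] x [27.  29.1]
0.076 27 y [31.9 87.8] x [26.9 29.7]
0.082 37 y [31.9 86.7] x [26.5 30.1]
0.088 39 y [24.5 86.3] x [ 8.7 30.4]
0.094 47 y [19.9 87.8] x [ 8.1 30.1]
0.1 38 y [21.3 85. ] x [ 6.9 30. ]
0.106 50 y [22.5 86.8] x [ 6.7 30.1]
0.112 238 y [31.8 87.8] x [-16.8  28.4]
0.118 17 y [23.  82.5] x [-12.1  23.2]
0.124 9 y [16.5 29. ] x [ 7.6 14.9]
```

Request:
drive_tool([
  [52, [0, 2, 0], 0],
  [52, [0, 2, 0], 0],
  [52, [0, 2, 0], 0],
  [52, [0, 0, 0], 0],
])

```text
t: 12.7
position: [0.5599, 0.1015, 0.0941]
ee_rot: [-0.087, 0.701, 0.086, 0.703]
force: [1.1, -2.9, 6.2]
grip_width: 0.694
```

Request:
drive_tool([
  [52, [0, 1, 0], 0],
  [52, [0, 0, 0], 0],
])

```text
t: 12.9
position: [0.5597, 0.1019, 0.0942]
ee_rot: [-0.087, 0.701, 0.085, 0.703]
force: [1.8, -6.0, 6.9]
grip_width: 0.697
```

Request:
drive_tool([
  [52, [0, 1, 0], 0],
  [52, [0, 0, 0], 0],
])

```text
t: 13.1
position: [0.5595, 0.1028, 0.0942]
ee_rot: [-0.087, 0.701, 0.085, 0.703]
force: [1.8, -5.2, 7.8]
grip_width: 0.696
```

Request:
drive_tool([
  [52, [0, 1, 0], 0],
  [52, [0, 0, 0], 0],
])

```text
t: 13.3
position: [0.5592, 0.1037, 0.0942]
ee_rot: [-0.087, 0.701, 0.085, 0.703]
force: [1.9, -5.5, 5.9]
grip_width: 0.7
```

Request:
drive_tool([
  [52, [0, 1, 0], 0],
  [52, [0, 0, 0], 0],
])

```text
t: 13.5
position: [0.5589, 0.1047, 0.0942]
ee_rot: [-0.087, 0.701, 0.085, 0.703]
force: [1.0, -6.1, 6.8]
grip_width: 0.7
```

Request:
drive_tool([
  [52, [0, 1, 0], 0],
  [52, [0, 0, 0], 0],
])

```text
t: 13.7
position: [0.5587, 0.1055, 0.0942]
ee_rot: [-0.087, 0.701, 0.085, 0.703]
force: [2.3, -6.0, 6.9]
grip_width: 0.697
```

Request:
drive_tool([
  [52, [0, 1, 0], 0],
  [52, [0, 0, 0], 0],
])

```text
t: 13.9
position: [0.5587, 0.1056, 0.0942]
ee_rot: [-0.088, 0.701, 0.084, 0.703]
force: [3.3, -9.9, 7.2]
grip_width: 0.696
```

```bash
python3 go.py;python3 bin.py
```

```text
t 13.9 p [558.7 105.6  94.2] yaw 103.96 tilt [ 0.0031 -0.0047] F [ 3.3 -9.9  7.2] w 59.5 q6 [ 0.19 -0.05]
rim 181 c [577.3  38.4] s [ 70.2 233.2] a 14.2
plate 30 c [597.2 -49.9] s [60.5  4.8] a 12.9
plate 15 c [565.7 141.4] s [31.7  2.6] a 18.6
```

Touch found: the force stepped from 6 to 10 N and the position stalled, with the bin still in place. The contactor is home at TCP (558.7, 105.6). Next: release, rise, and go to the supply.

Request:
drive_tool([
  [52, [0, -0.6, 0], 0],
  [65, [0, 0, 0], 0],
  [85, [0, 0, 0], 0],
  [85, [0, 0, 0], 0],
  [85, [-20, 0, 0], 0],
  [85, [-40, 0, 0], 0],
  [85, [-45, 0, 0], 0],
  [85, [0, 0, 0], 0],
])

```text
t: 14.75
position: [0.5609, 0.1085, 0.2042]
ee_rot: [-0.086, 0.698, 0.087, 0.705]
force: [0.8, 0.3, -0.3]
grip_width: 0.997
```

```bash
python3 go.py 475.7 -260.3 200 31.5; python3 tilt.py
```

```text
t 14.75 p [560.9 108.5 204.2] yaw 104.08 tilt [0.0101 0.0031] F [ 0.8  0.3 -0.3] w 85.1 q6 [ 0.19 -0.06]
spin 72.58 shift [   2.2 -265.4  269.9] rows>= 6
0.07 17 y [42.1 86.4] x [26.5 29.4]
0.076 32 y [44.4 87.5] x [25.7 29.5]
0.082 33 y [41.9 89.4] x [26.2 29.5]
0.088 24 y [41.6 87.3] x [25.4 29.7]
0.094 34 y [44.  88.7] x [26.7 29.2]
0.1 31 y [41.5 84.1] x [25.5 29.1]
0.106 33 y [43.9 88. ] x [25.  29.3]
0.112 197 y [41.5 88.1] x [-24.9  27.6]
0.118 5 y [54.1 89. ] x [-15.    4.5]
```

Request:
drive_tool([
  [85, [0, 0, 0], 8.5],
  [85, [0, 0, 0], 8.5],
  [85, [0, 0, 0], 8.5],
  [85, [0, 0, 0], 8.5],
  [85, [0, 0, 0], 8.5],
  [85, [0, 0, 0], 8.5],
  [85, [0, 0, 0], 8.5],
  [85, [0, 0, 0], 8.5],
])

```text
t: 15.6
position: [0.5561, 0.1073, 0.1962]
ee_rot: [0.322, 0.63, -0.323, 0.628]
force: [-0.7, -0.4, 0.4]
grip_width: 0.995
```

Request:
drive_tool([
  [85, [0, -38, 38.5], 4.6],
  [85, [0, -38, 38.5], 0],
  [85, [0, -38, 38.5], 0],
  [85, [0, -38, 38.5], 0],
  [85, [0, -38, 38.5], 0],
  [85, [0, -38, 38.5], 0],
  [85, [0, -38, 38.5], 0],
  [85, [0, 0, 0], 0],
])

```text
t: 16.4
position: [0.4794, -0.239, 0.1965]
ee_rot: [0.348, 0.616, -0.349, 0.615]
force: [0.2, 0.3, -0.9]
grip_width: 0.999
```

```bash
python3 go.py 475.7 -260.3 90 31.5
python3 - <<'E'
from h import *
for n in('scene','top'):
    c=cam(n);W=cloud(c);im=c['image'].astype(int);Z=W[...,2];g=(abs(W[...,0]-.577)<.15)&(abs(W[...,1]-.038)<.15)
    def rect(m,k):
        p=W[m][:,:2].astype(np.float32);print(n,k,m.sum(),*[np.round(v,1) for v in cv2.minAreaRect(p*1000)])
    rect(g&(abs(Z-.062)<.004)&(im[...,0]>90)&(im[...,1]<60),'rim'); rect(g&(abs(Z-.112)<.006),'con')
E
```

```text
t 16.4 p [ 479.4 -239.   196.5] yaw 31.01 tilt [-0.0026 -0.0005] F [ 0.2  0.3 -0.9] w 85.3 q6 [-0.46  0.57]
spin -0.49 shift [106.5 -14.   16.3] rows>= 3
scene rim 164 [576.7  38.2] [ 71.1 233.5] 14.1
scene con 451 [561.  106.6] [57.6 60. ] 14.6
top rim 70 [573.4  37. ] [ 68.8 229.2] 14.5
top con 271 [556.4 105. ] [56.1 59.6] 13.9
```

Request:
drive_tool([
  [85, [0, -14, 16.3], -0.5],
  [85, [20, 0, 0], 0],
  [85, [30, 0, 0], 0],
  [85, [30, 0, 0], 0],
  [85, [18, 0, 0], 0],
  [85, [8.5, 0, 0], 0],
  [72, [0, 0, 0], 0],
  [62, [0, 0, 0], 0],
], squeeze=20)

```text
t: 17.3
position: [0.4781, -0.2552, 0.0922]
ee_rot: [0.342, 0.619, -0.343, 0.618]
force: [-1.3, -1.3, 1.2]
grip_width: 0.732
```

Request:
drive_tool([
  [58, [0, 0, 0], 0],
  [54, [0, 0, 0], 0],
  [52, [0, 0, 0], 0],
])

```text
t: 17.6
position: [0.4779, -0.256, 0.0928]
ee_rot: [0.343, 0.618, -0.344, 0.618]
force: [-4.6, -1.3, 5.3]
grip_width: 0.671
```

```bash
python3 go.py 475.7 -260.3 90 31.5
```

```text
t 17.6 p [ 477.9 -256.    92.8] yaw 31.92 tilt [ 0.    -0.001] F [-4.6 -1.3  5.3] w 57.3 q6 [-0.49  0.52]
spin 0.42 shift [ 2.8 -4.1  2.5] rows>= 1
```

Request:
drive_tool([
  [50, [0, 0, 0], 0],
  [50, [0, 0, 0], 0],
])

```text
t: 17.8
position: [0.4779, -0.256, 0.0928]
ee_rot: [0.343, 0.618, -0.344, 0.618]
force: [-4.4, -1.1, 5.6]
grip_width: 0.675
```

```bash
python3 go.py 475.7 -260.3 90 31.5
```

```text
t 17.8 p [ 477.9 -256.    92.8] yaw 31.91 tilt [ 0.0001 -0.0008] F [-4.4 -1.1  5.6] w 57.6 q6 [-0.49  0.52]
spin 0.41 shift [ 2.8 -4.1  2.5] rows>= 1
```

Request:
drive_tool([
  [65, [0, 0, 0], 0],
  [85, [0, 0, 0], 0],
  [85, [0, 0, 0], 0],
  [85, [-40, 0, 0], 0],
  [85, [-45, 0, 0], 0],
  [85, [0, 0, 0], -8.5],
  [85, [0, 0, 0], -8.5],
  [85, [0, 0, 0], -8.5],
])

```text
t: 18.6
position: [0.4791, -0.2558, 0.1775]
ee_rot: [0.196, 0.679, -0.196, 0.68]
force: [-0.0, 0.8, 1.0]
grip_width: 1.0
```

Request:
drive_tool([
  [85, [0, 0, 0], -8.5],
  [85, [0, 0, 0], -8.5],
  [85, [0, 0, 0], -8.5],
  [85, [0, 0, 0], -8.5],
  [85, [0, 0, 0], -8.5],
  [85, [0, 0, 0], -8.5],
  [85, [0, 0, 0], -8.5],
  [85, [0, 0, 0], -5],
])

```text
t: 19.4
position: [0.4788, -0.2556, 0.1769]
ee_rot: [-0.196, 0.679, 0.196, 0.68]
force: [0.9, -0.1, -0.3]
grip_width: 0.996
```

```bash
python3 go.py 478 -258 90 121.6
python3 - <<'E'
from h import *
for n in('scene','top'):
    c=cam(n);W=cloud(c);im=c['image'].astype(int);Z=W[...,2];m=(abs(W[...,0]-.477)<.055)&(abs(W[...,1]+.259)<.055)&(abs(Z-.118)<.006)
    if n=='scene': m&=(im.max(-1)>70)
    p=W[m][:,:2].astype(np.float32);print(n,m.sum(),*[np.round(v,1) for v in cv2.minAreaRect(p*1000)])
E
```

```text
t 19.4 p [ 478.8 -255.6  176.9] yaw 122.21 tilt [0.0013 0.0003] F [ 0.9 -0.1 -0.3] w 85.1 q6 [-0.49 -1.05]
spin 0.61 shift [86.9 -1.6 -2.1] rows>= 2
scene 336 [ 478.1 -260.8] [58.1 69.6] 32.2
top 82 [ 471.  -254.7] [56.1 56.3] 32.5
```

```bash
python3 go.py 479.3 -258.3 90 121.9
```

```text
t 19.5 p [ 478.7 -255.6  176.9] yaw 121.94 tilt [0.0011 0.0002] F [ 0.1  0.3 -0. ] w 84.9 q6 [-0.49 -1.05]
spin 0.04 shift [86.9 -2.5 -1. ] rows>= 2
```

Request:
drive_tool([
  [85, [0, -2.5, -1], 0],
  [85, [0, 0, 0], 0],
  [85, [25, 0, 0], 0],
  [85, [30, 0, 0], 0],
  [85, [20, 0, 0], 0],
  [85, [10, 0, 0], 0],
  [85, [0, 0, 0], 0],
], squeeze=50)

```text
t: 20.2
position: [0.4777, -0.2579, 0.0905]
ee_rot: [-0.194, 0.681, 0.195, 0.679]
force: [-0.0, -0.0, 0.1]
grip_width: 0.998
```

Request:
drive_tool([
  [76, [0, 0, 0], 0],
  [70, [0, 0, 0], 0],
  [66, [0, 0, 0], 0],
  [62, [0, 0, 0], 0],
  [62, [0, 0, 0], 0],
])

```text
t: 20.7
position: [0.4801, -0.2594, 0.0935]
ee_rot: [-0.196, 0.679, 0.193, 0.681]
force: [0.6, -1.4, 6.3]
grip_width: 0.816
```

```bash
python3 go.py 479.3 -258.3 90 121.9
```

```text
t 20.7 p [ 480.1 -259.4   93.5] yaw 121.92 tilt [ 0.0034 -0.0024] F [ 0.6 -1.4  6.3] w 69.7 q6 [-0.5  -1.05]
spin 0.02 shift [ 3.5  1.4 -0.1] rows>= 1
```

Request:
drive_tool([
  [62, [-10, 0, 0], 0],
  [62, [-30, 0, 0], 0],
  [62, [-40, 0, 0], 0],
  [62, [-35, 0, 0], 0],
  [62, [0, 0, 0], 5.9],
  [62, [0, 0, 0], 5.9],
  [62, [0, 0, 0], 5.9],
  [62, [0, 0, 0], 0],
])

```text
t: 21.5
position: [0.4773, -0.2574, 0.2059]
ee_rot: [-0.087, 0.703, 0.089, 0.701]
force: [0.9, 0.4, -6.5]
grip_width: 0.814
```

```bash
python3 go.py 586.4 -7.0 205 104.2
```

```text
t 21.5 p [ 477.3 -257.4  205.9] yaw 104.25 tilt [-0.003   0.0021] F [ 0.9  0.4 -6.5] w 69.5 q6 [-0.49 -0.74]
spin 0.05 shift [  1.1 215.9 167.2] rows>= 5
```

Request:
drive_tool([
  [62, [0, 20, 15], 0],
  [62, [0, 35, 27], 0],
  [62, [0, 40, 31], 0],
  [62, [0, 40, 31], 0],
  [62, [0, 40, 31], 0],
  [62, [0, 31, 24], 0],
  [62, [0, 9.5, 7.5], 0],
  [62, [0, 0, 0], 0],
])

```text
t: 22.3
position: [0.5862, -0.0081, 0.2059]
ee_rot: [-0.089, 0.702, 0.09, 0.701]
force: [-0.8, -0.5, -5.1]
grip_width: 0.813
```

Request:
drive_tool([
  [62, [0, 0, 0], 0],
])

```text
t: 22.4
position: [0.5852, -0.0106, 0.2061]
ee_rot: [-0.088, 0.703, 0.088, 0.701]
force: [-0.1, -0.1, -6.1]
grip_width: 0.814
```

```bash
python3 go.py 586.4 -7.0 170 104.2
python3 - <<'E'
from h import *
a=cam('scene');b=cam('top')
A=cv2.resize(a['image'][100:240,180:320],None,fx=4,fy=4,interpolation=2)
save('s7.png',A,1)
# axis of supply's top face vs rim in both cameras, bin coordinates
ax=np.array([-.2453,.9694]);v=np.array([.9694,.2453])
for n,c in(('scene',a),('top',b)):
    W=cloud(c);Z=W[...,2]
    for z0 in (.14,.16,.18,.2,.22):
        m=(abs(Z-z0)<.01)&(np.hypot(W[...,0]-.586,W[...,1]+.007)<.05)
        q=W[m][:,:2]-[.5751,.0376]
        if m.sum()>5: print(n,z0,m.sum(),'v',(np.percentile(q@v,[2,98])*1000).round(1),'u',(np.percentile(q@ax,[2,98])*1000).round(1))
E
```

```text
t 22.4 p [585.2 -10.6 206.1] yaw 104.31 tilt [-0.0027 -0.0009] F [-0.1 -0.1 -6.1] w 69.5 q6 [-0.02 -0.27]
spin 0.11 shift [36.   3.2  2.2] rows>= 1
scene 0.14 170 v [-23.9  24.2] u [-80.9 -13.2]
scene 0.16 185 v [-14.4  24.3] u [-80.2 -13.1]
scene 0.18 183 v [-0.1 24.3] u [-80.3 -13.3]
scene 0.2 215 v [ 5.9 24.3] u [-89.2  -4.1]
scene 0.22 518 v [-18.4  24. ] u [-90.4  -1.7]
```

View pics/s7.png

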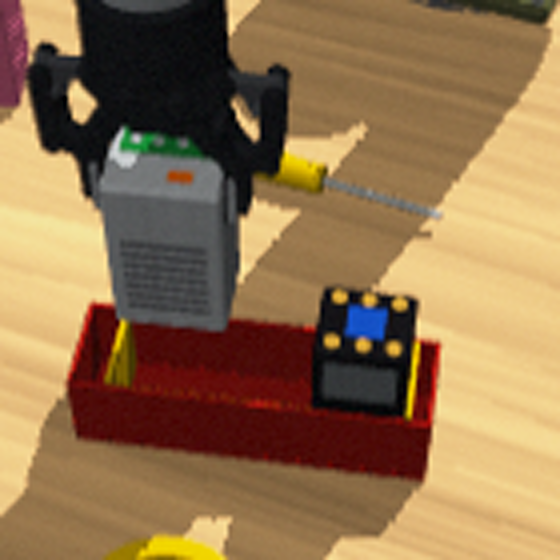

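The picture shows the supply hanging upright over the left part of the bin (crop 170,240), with the contactor at (368,350). The depth shows it sits about 4 mm towards the robot in the hand, so shift +5.7 mm across the bin and check again.

Request:
drive_tool([
  [62, [0, 2.5, 5.7], 0],
  [62, [20, 0, 0], 0],
  [62, [20, 0, 0], 0],
  [62, [0, 0, 0], 0],
  [62, [0, 0, 0], 0],
])

```text
t: 23.0
position: [0.5909, -0.0069, 0.1668]
ee_rot: [-0.087, 0.702, 0.087, 0.701]
force: [0.5, -0.5, -6.4]
grip_width: 0.812
```

```bash
cat > obj.py <<'E'
# obj.py u v zlo zhi halfwidth : slice extents in bin coords (raw, per camera)
import sys
from h import *
u0,v0,lo,hi,hw=map(float,sys.argv[1:6])
ax=np.array([-.2453,.9694]);v=np.array([.9694,.2453])
for n in('scene','top'):
    c=cam(n);W=cloud(c);Z=W[...,2];im=c['image'].astype(int)
    q=(W[...,:2]-[.5751,.0376])*1000;U=q@ax;V=q@v
    rim=(abs(U)<125)&(abs(V)<45)&(abs(Z-.062)<.003)&(im[...,0]>90)&(im[...,1]<60)
    print(n,'rim V',np.percentile(V[rim],[1,99]).round(1),'U',np.percentile(U[rim],[1,99]).round(1))
    for z0 in np.arange(lo,hi,10):
        m=(abs(Z*1000-z0)<5)&(abs(U-u0)<hw)&(abs(V-v0)<hw)&(im.max(-1)>float(sys.argv[6]) if len(sys.argv)>6 else True)
        if m.sum()>8: print(n,z0,m.sum(),'V',np.percentile(V[m],[1,99]).round(1),'U',np.percentile(U[m],[1,99]).round(1))
E
python3 go.py; python3 obj.py -46 0 90 150 45 75
```

```text
t 23.0 p [590.9  -6.9 166.8] yaw 104.19 tilt [-0.001   0.0001] F [ 0.5 -0.5 -6.4] w 69.3 q6 [-0.01 -0.26]
scene rim V [-31.7  37.5] U [-116.2  116.7]
scene 90.0 42 V [-21.7  31.6] U [-79.4 -11.3]
scene 100.0 29 V [-21.8  30.7] U [-78.4 -11.4]
scene 110.0 31 V [-23.1  30.1] U [-79.4 -11.3]
scene 120.0 25 V [27.5 30. ] U [-79.1 -12.6]
scene 130.0 30 V [27.2 31.3] U [-78.5 -14.5]
scene 140.0 32 V [26.9 30.6] U [-79.  -14.2]
top rim V [-36.5  32.5] U [ 23.2 114. ]
```

It is centred across the bin to within 0.5 mm in the same camera (rim centre +2.9, supply +2.6). Lowering.

Request:
drive_tool([
  [62, [8, 0, 0], 0],
  [62, [8, 0, 0], 0],
  [62, [8, 0, 0], 0],
  [62, [0, 0, 0], 0],
])

```text
t: 23.5
position: [0.5898, -0.0063, 0.141]
ee_rot: [-0.088, 0.703, 0.088, 0.7]
force: [-0.9, 0.0, -5.5]
grip_width: 0.809
```

Request:
drive_tool([
  [62, [10, 0, 0], 0],
  [62, [10, 0, 0], 0],
  [62, [10, 0, 0], 0],
  [62, [8, 0, 0], 0],
  [62, [4, 0, 0], 0],
  [62, [0, 0, 0], 0],
])

```text
t: 24.1
position: [0.5906, -0.0064, 0.0998]
ee_rot: [-0.088, 0.702, 0.088, 0.701]
force: [-0.2, -1.0, -6.3]
grip_width: 0.812
```

Request:
drive_tool([
  [62, [1.5, 0, 0], 0],
  [62, [0, 0, 0], 0],
])

```text
t: 24.3
position: [0.5916, -0.0063, 0.0996]
ee_rot: [-0.088, 0.701, 0.088, 0.702]
force: [-0.7, -0.2, -5.9]
grip_width: 0.813
```

Request:
drive_tool([
  [62, [1, 0, 0], 0],
  [62, [0, 0, 0], 0],
])

```text
t: 24.5
position: [0.5913, -0.0063, 0.0985]
ee_rot: [-0.088, 0.702, 0.088, 0.702]
force: [-0.1, 0.1, -6.9]
grip_width: 0.812
```

Request:
drive_tool([
  [62, [1, 0, 0], 0],
  [62, [0, 0, 0], 0],
])

```text
t: 24.7
position: [0.5914, -0.0064, 0.0975]
ee_rot: [-0.088, 0.701, 0.088, 0.702]
force: [-0.5, -0.1, -4.6]
grip_width: 0.808
```

Request:
drive_tool([
  [62, [1, 0, 0], 0],
  [62, [0, 0, 0], 0],
])

```text
t: 24.9
position: [0.5915, -0.0064, 0.0974]
ee_rot: [-0.088, 0.701, 0.088, 0.702]
force: [-2.8, -0.6, 4.4]
grip_width: 0.814
```

On the floor at the expected height. Relieve the pressure and slide home to the −y plate.

Request:
drive_tool([
  [62, [-0.6, 0, 0], 0],
  [62, [0, -2, 0], 0],
  [62, [0, -2, 0], 0],
  [62, [0, -1, 0], 0],
  [62, [0, 0, 0], 0],
])

```text
t: 25.4
position: [0.5929, -0.0099, 0.0975]
ee_rot: [-0.087, 0.701, 0.089, 0.702]
force: [-1.7, 4.3, 3.8]
grip_width: 0.814
```

Request:
drive_tool([
  [62, [0, -1, 0], 0],
  [62, [0, 0, 0], 0],
])

```text
t: 25.6
position: [0.5931, -0.0108, 0.0974]
ee_rot: [-0.087, 0.701, 0.089, 0.702]
force: [-1.8, 4.1, 3.0]
grip_width: 0.818
```

Request:
drive_tool([
  [62, [0, -1, 0], 0],
  [62, [0, 0, 0], 0],
])

```text
t: 25.8
position: [0.5934, -0.0117, 0.0975]
ee_rot: [-0.087, 0.701, 0.089, 0.702]
force: [-1.5, 5.4, 2.2]
grip_width: 0.817
```

Request:
drive_tool([
  [62, [0, -1, 0], 0],
  [62, [0, 0, 0], 0],
])

```text
t: 26.0
position: [0.5937, -0.0127, 0.0974]
ee_rot: [-0.087, 0.701, 0.089, 0.702]
force: [-1.2, 4.9, 3.7]
grip_width: 0.813
```

```bash
python3 go.py
```

```text
t 26.0 p [593.7 -12.7  97.4] yaw 104.29 tilt [0.0012 0.0031] F [-1.2  4.9  3.7] w 69.5 q6 [-0.02 -0.27]
```

Request:
drive_tool([
  [62, [0, -1, 0], 0],
  [62, [0, 0, 0], 0],
])

```text
t: 26.2
position: [0.5939, -0.0135, 0.0974]
ee_rot: [-0.087, 0.701, 0.089, 0.702]
force: [-1.9, 5.7, 3.3]
grip_width: 0.817
```

Request:
drive_tool([
  [62, [0, -0.8, 0], 0],
  [62, [0, 0, 0], 0],
])

```text
t: 26.4
position: [0.594, -0.0136, 0.0975]
ee_rot: [-0.086, 0.701, 0.09, 0.702]
force: [-1.7, 6.9, 3.7]
grip_width: 0.812
```

```bash
python3 go.py
```

```text
t 26.4 p [594.  -13.6  97.5] yaw 104.28 tilt [0.001  0.0049] F [-1.7  6.9  3.7] w 69.4 q6 [-0.03 -0.27]
```

The supply stalls exactly where 189 mm predicts, leaving a gap of about 59.3 mm centred at u = 10.35 mm. Release, rise and fetch the can.

Request:
drive_tool([
  [62, [0, 0.8, 0], 0],
  [75, [0, 0, 0], 0],
  [85, [0, 0, 0], 0],
  [85, [0, 0, 0], 0],
  [85, [-20, 0, 0], 0],
  [85, [-40, 0, 0], 0],
  [85, [-45, 0, 0], 0],
  [85, [0, 0, 0], 8.5],
])

```text
t: 27.2
position: [0.5977, -0.0157, 0.2087]
ee_rot: [-0.034, 0.702, 0.033, 0.711]
force: [0.3, -0.2, 0.5]
grip_width: 0.997
```

Request:
drive_tool([
  [85, [0, 0, 0], 8.5],
  [85, [0, 0, 0], 8.5],
  [85, [0, 0, 0], 8.5],
  [85, [0, 0, 0], 8.5],
  [85, [0, 0, 0], 8.5],
  [85, [0, 0, 0], 8.5],
  [85, [0, 0, 0], 8.5],
  [85, [0, 0, 0], 8.5],
])

```text
t: 28.0
position: [0.5936, -0.0156, 0.2019]
ee_rot: [0.367, 0.604, -0.368, 0.604]
force: [-1.1, 0.4, 0.1]
grip_width: 0.994
```

Request:
drive_tool([
  [85, [0, 0, 0], 8.5],
  [85, [0, 0, 0], 5],
  [85, [0, 0, 0], 0],
])

```text
t: 28.3
position: [0.5936, -0.0155, 0.2018]
ee_rot: [0.434, 0.558, -0.434, 0.558]
force: [-0.1, -0.5, -0.2]
grip_width: 0.992
```

```bash
python3 go.py 539.5 307 200 14.2; python3 obj.py -54 0 90 140 45 75;python3 tilt.py | tail -4
```

```text
t 28.3 p [593.6 -15.5 201.8] yaw 14.23 tilt [ 0.0002 -0.0005] F [-0.1 -0.5 -0.2] w 84.7 q6 [-0.03  1.3 ]
spin 0.03 shift [   1.7   26.7 -325.9] rows>= 7
scene rim V [-32.4  37.7] U [-116.1  116.5]
scene 90.0 60 V [28.8 32.6] U [-85.6 -20.8]
scene 100.0 75 V [28.6 32.6] U [-85.7 -20.5]
scene 110.0 67 V [-18.7  33.2] U [-86.1 -18.4]
scene 120.0 451 V [-22.8  31.8] U [-86.6 -19.7]
top rim V [-35.6  32.3] U [  9.4 114.3]
top 120.0 43 V [-21.5  26.6] U [-31.7 -18.9]
0.106 76 y [-81.4  87.2] x [-0.8 30.2]
0.112 231 y [-69.4  88.1] x [-23.2  29.7]
0.118 53 y [-78.6  17.4] x [-21.6  29.5]
0.124 45 y [-66.9 -25.4] x [-19.1  -2.6]
```

Request:
drive_tool([
  [85, [0, 3.5, -43], 0],
  [85, [0, 3.5, -43], 0],
  [85, [0, 3.5, -43], 0],
  [85, [0, 3.5, -43], 0],
  [85, [0, 3.5, -43], 0],
  [85, [0, 3.5, -43], 0],
  [85, [0, 3.5, -43], 0],
  [85, [0, 2, -25], 0],
])

```text
t: 29.25
position: [0.5383, 0.3105, 0.2019]
ee_rot: [0.434, 0.559, -0.433, 0.559]
force: [0.1, 0.2, -0.6]
grip_width: 0.994
```

Request:
drive_tool([
  [85, [0, 0, 0], 0],
  [85, [0, 0, 0], 0],
])

```text
t: 29.45
position: [0.5387, 0.3077, 0.2017]
ee_rot: [0.433, 0.558, -0.434, 0.559]
force: [-0.7, 0.4, 0.7]
grip_width: 0.996
```

```bash
python3 go.py 539.5 307 90 14.2
```

```text
t 29.45 p [538.7 307.7 201.7] yaw 14.35 tilt [-0.0001 -0.0008] F [-0.7  0.4  0.7] w 85.0 q6 [0.52 1.84]
spin 0.15 shift [111.7   0.6   0.8] rows>= 3
```

Request:
drive_tool([
  [85, [30, 0.6, 0.8], 0.1],
  [85, [35, 0, 0], 0],
  [85, [30, 0, 0], 0],
  [85, [12, 0, 0], 0],
  [85, [4, 0, 0], 0],
  [85, [0, 0, 0], 0],
  [72, [0, 0, 0], 0],
  [62, [0, 0, 0], 0],
], squeeze=45)

```text
t: 30.25
position: [0.5409, 0.3073, 0.0926]
ee_rot: [0.436, 0.557, -0.434, 0.558]
force: [-0.5, 0.3, 0.7]
grip_width: 0.731
```

Request:
drive_tool([
  [57, [0, 0, 0], 0],
  [52, [0, 0, 0], 0],
  [48, [0, 0, 0], 0],
  [48, [0, 0, 0], 0],
])

```text
t: 30.65
position: [0.5394, 0.307, 0.0922]
ee_rot: [0.435, 0.558, -0.434, 0.558]
force: [-2.4, -1.2, 4.9]
grip_width: 0.645
```

```bash
python3 go.py 539.5 307 90 14.2
```

```text
t 30.65 p [539.4 307.   92.2] yaw 14.16 tilt [0.0002 0.0006] F [-2.4 -1.2  4.9] w 55.1 q6 [0.52 1.84]
spin -0.04 shift [2.2 0.1 0. ] rows>= 1
```

Request:
drive_tool([
  [48, [-10, 0, 0], 0],
  [48, [-30, 0, 0], 0],
  [48, [-40, 0, 0], 0],
  [48, [-40, 0, 0], 0],
  [48, [-25, 0, 0], 0],
  [48, [0, 0, 0], 0],
])

```text
t: 31.25
position: [0.542, 0.3081, 0.2406]
ee_rot: [0.437, 0.557, -0.432, 0.559]
force: [0.5, 0.1, -3.8]
grip_width: 0.646
```

```bash
python3 go.py 572.6 47.6 235 14.2
```

```text
t 31.25 p [542.  308.1 240.6] yaw 14.14 tilt [0.0077 0.0042] F [ 0.5  0.1 -3.8] w 55.2 q6 [0.52 1.84]
spin -0.06 shift [  4.7 -34.3 260.1] rows>= 6
```

Request:
drive_tool([
  [48, [0, -3, 20], 0],
  [48, [0, -5, 38], 0],
  [48, [0, -6, 45], 0],
  [48, [0, -6, 45], 0],
  [48, [0, -6, 45], 0],
  [48, [0, -5, 40], 0],
  [48, [0, -3, 20], 0],
  [48, [0, -0.5, 7], 0],
])

```text
t: 32.05
position: [0.5686, 0.0437, 0.2337]
ee_rot: [0.435, 0.558, -0.437, 0.556]
force: [0.2, 0.3, -4.7]
grip_width: 0.648
```

Request:
drive_tool([
  [48, [0, 0, 0], 0],
  [48, [0, 0, 0], 0],
  [48, [0, 0, 0], 0],
])

```text
t: 32.35
position: [0.5695, 0.0476, 0.2355]
ee_rot: [0.434, 0.558, -0.434, 0.558]
force: [-0.0, 0.9, -4.2]
grip_width: 0.642
```

```bash
python3 go.py 572.6 47.6 235 14.2; python3 obj.py 10 0 150 260 45
python3 - <<'E'
from h import *
c=load('scene');W=cloud(c);Z=W[...,2]*1000
q=(W[...,:2]-[.5751,.0376])*1000;U=q@np.array([-.2453,.9694]);V=q@np.array([.9694,.2453])
for z in(75,85,95,105):
    m=(abs(Z-z)<5)&(abs(V-30)<5)
    for k,mm in(('sup',m&(U<0)),('con',m&(U>20))): print(z,k,mm.sum(),np.percentile(U[mm],[1,99]).round(1) if mm.sum() else '')
E
```

```text
t 32.35 p [569.5  47.6 235.5] yaw 14.24 tilt [-0.0007  0.0004] F [-0.   0.9 -4.2] w 54.8 q6 [0.08 1.41]
spin 0.04 shift [0.5 3.  0.8] rows>= 1
scene rim V [-32.8  37.6] U [-116.4  116.7]
scene 150.0 61 V [-2.1 27. ] U [-15.4  38.9]
scene 160.0 63 V [-2.3 27.4] U [-14.8  38.7]
scene 170.0 65 V [-0.7 26.7] U [-14.5  38.8]
scene 180.0 62 V [-0.8 26.9] U [-13.9  38.6]
scene 190.0 68 V [ 2.  27.2] U [-13.4  38.8]
scene 200.0 74 V [ 0.5 28.3] U [-12.7  38.7]
scene 210.0 63 V [ 5.3 27.1] U [-13.6  37.7]
scene 220.0 52 V [ 4.3 33.6] U [-15.4  38.7]
scene 230.0 68 V [ 5.3 41.3] U [-14.6  38.5]
scene 240.0 63 V [-4.6 41.5] U [-13.7  39.1]
scene 250.0 68 V [-19.4  41. ] U [-13.9  38.8]
top rim V [-35.2  30.5] U [-114.8  114.3]
75 sup 65 [-84.7 -19. ]
75 con 57 [43.3 99.5]
85 sup 67 [-84.  -18.6]
85 con 57 [41.6 97.9]
95 sup 66 [-86.5 -19.4]
95 con 61 [41.6 98.4]
105 sup 71 [-86.5 -17.9]
105 con 65 [41.3 99.7]
```

Robot and camera agree: shift +3 mm across and 0.8 mm along, then come down to just above the neighbours.

Request:
drive_tool([
  [48, [0, 3, 0.8], 0],
  [48, [8, 0, 0], 0],
  [48, [5, 0, 0], 0],
  [48, [0, 0, 0], 0],
  [48, [0, 0, 0], 0],
])

```text
t: 32.95
position: [0.5725, 0.0462, 0.2224]
ee_rot: [0.434, 0.558, -0.435, 0.557]
force: [-0.3, 0.8, -4.1]
grip_width: 0.643
```

```bash
python3 go.py 572.6 47.6 160 14.2; python3 obj.py 10 0 145 205 45|grep scene;python3 - <<'E'
from h import *
save('s8.png',load('scene')['image'][90:240,180:320],4)
E
```

```text
t 32.95 p [572.5  46.2 222.4] yaw 14.14 tilt [-0.0011 -0.0001] F [-0.3  0.8 -4.1] w 54.9 q6 [0.08 1.4 ]
spin -0.06 shift [62.4  0.5 -1.3] rows>= 2
scene rim V [-32.   37.4] U [-115.8  116.7]
scene 145.0 64 V [-1.3 29.8] U [-17.5  36.8]
scene 155.0 66 V [-0.8 29. ] U [-14.5  36.7]
scene 165.0 66 V [ 0.5 30.1] U [-16.4  36.7]
scene 175.0 66 V [ 0.9 29.6] U [-15.9  36.5]
scene 185.0 68 V [ 1.6 31.1] U [-15.5  36.5]
scene 195.0 68 V [ 3.7 30.8] U [-14.4  36.5]
```

View pics/s8.png

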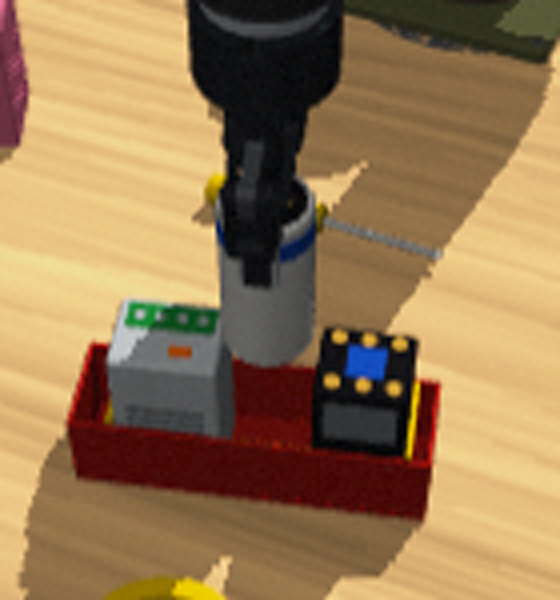

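The can (crop 268,280) is over the gap between supply and contactor; it overshot about 1.3 mm towards the supply. Correct that and lower in short steps.

Request:
drive_tool([
  [48, [0, 0.3, -1.2], 0],
  [48, [0, 0, 0], 0],
  [48, [0, 0, 0], 0],
])

```text
t: 33.35
position: [0.573, 0.0475, 0.2231]
ee_rot: [0.435, 0.558, -0.435, 0.558]
force: [-0.2, -0.7, -4.1]
grip_width: 0.643
```

```bash
python3 go.py 572.6 47.6 160 14.2; python3 obj.py 10 0 145 205 45|grep scene
```

```text
t 33.35 p [573.   47.5 223.1] yaw 14.14 tilt [0.0004 0.    ] F [-0.2 -0.7 -4.1] w 54.9 q6 [0.08 1.41]
spin -0.06 shift [63.1 -0.3 -0.2] rows>= 2
scene rim V [-31.8  37.3] U [-115.9  116.6]
scene 145.0 58 V [ 5.2 31.2] U [-14.   37.7]
scene 155.0 61 V [ 7.8 30.6] U [-13.7  37.7]
scene 165.0 63 V [ 6.4 31. ] U [-16.5  37.5]
scene 175.0 68 V [ 7.2 31.2] U [-16.2  37.4]
scene 185.0 65 V [ 8.5 30.7] U [-15.6  37.3]
scene 195.0 71 V [ 8.  30.9] U [-15.2  37.4]
```

Request:
drive_tool([
  [48, [5, 0, 0], 0],
  [48, [5, 0, 0], 0],
  [48, [4, 0, 0], 0],
  [48, [0, 0, 0], 0],
])

```text
t: 33.85
position: [0.5721, 0.0473, 0.2078]
ee_rot: [0.434, 0.558, -0.435, 0.557]
force: [-0.8, 0.0, -4.7]
grip_width: 0.646
```

Request:
drive_tool([
  [48, [4, 0, 0], 0],
  [48, [4, 0, 0], 0],
  [48, [4, 0, 0], 0],
  [48, [0, 0, 0], 0],
])

```text
t: 34.25
position: [0.5723, 0.0474, 0.1961]
ee_rot: [0.434, 0.558, -0.435, 0.557]
force: [-0.8, 0.1, -4.7]
grip_width: 0.638
```

```bash
python3 go.py 572.6 47.6 160 14.2
```

```text
t 34.25 p [572.3  47.4 196.1] yaw 14.14 tilt [-0.0014 -0.0001] F [-0.8  0.1 -4.7] w 54.5 q6 [0.08 1.41]
spin -0.06 shift [36.1  0.4 -0.1] rows>= 1
```

It entered the gap with no contact. Continue.

Request:
drive_tool([
  [48, [8, 0, 0], 0],
  [48, [8, 0, 0], 0],
  [48, [8, 0, 0], 0],
  [48, [6, 0, 0], 0],
  [48, [0, 0, 0], 0],
])

```text
t: 34.75
position: [0.5719, 0.0474, 0.1655]
ee_rot: [0.434, 0.558, -0.435, 0.557]
force: [0.5, -0.5, -4.7]
grip_width: 0.644
```

Request:
drive_tool([
  [48, [5, 0, 0], 0],
  [48, [5, 0, 0], 0],
  [48, [5, 0, 0], 0],
  [48, [0, 0, 0], 0],
])

```text
t: 35.15
position: [0.5722, 0.0474, 0.151]
ee_rot: [0.434, 0.558, -0.435, 0.557]
force: [-1.4, 0.7, -3.9]
grip_width: 0.643
```

```bash
python3 go.py 572.6 47.6 97 14.2
```

```text
t 35.15 p [572.2  47.4 151. ] yaw 14.14 tilt [-0.0015 -0.0001] F [-1.4  0.7 -3.9] w 54.9 q6 [0.08 1.41]
spin -0.06 shift [54.   0.5 -0.1] rows>= 2
```

Request:
drive_tool([
  [48, [8, 0.4, 0], 0],
  [48, [8, 0, 0], 0],
  [48, [8, 0, 0], 0],
  [48, [8, 0, 0], 0],
  [48, [8, 0, 0], 0],
  [48, [7, 0, 0], 0],
  [48, [0, 0, 0], 0],
])

```text
t: 35.85
position: [0.5722, 0.0474, 0.1035]
ee_rot: [0.434, 0.558, -0.435, 0.557]
force: [-0.2, -0.2, -3.8]
grip_width: 0.644
```

Request:
drive_tool([
  [48, [3, 0, 0], 0],
  [48, [1, 0, 0], 0],
  [48, [0, 0, 0], 0],
])

```text
t: 36.15
position: [0.5734, 0.0475, 0.101]
ee_rot: [0.435, 0.558, -0.435, 0.558]
force: [0.0, -0.3, -3.8]
grip_width: 0.649
```

Request:
drive_tool([
  [48, [1, 0, 0], 0],
  [48, [0, 0, 0], 0],
])

```text
t: 36.35
position: [0.5734, 0.0475, 0.1]
ee_rot: [0.435, 0.558, -0.435, 0.558]
force: [0.2, 0.3, -4.4]
grip_width: 0.648
```

Request:
drive_tool([
  [48, [1, 0, 0], 0],
  [48, [0, 0, 0], 0],
])

```text
t: 36.55
position: [0.5732, 0.0475, 0.0988]
ee_rot: [0.435, 0.558, -0.435, 0.558]
force: [-0.6, 0.0, -4.3]
grip_width: 0.647
```

Request:
drive_tool([
  [48, [1, 0, 0], 0],
  [48, [0, 0, 0], 0],
])

```text
t: 36.75
position: [0.5731, 0.0475, 0.0978]
ee_rot: [0.435, 0.558, -0.435, 0.558]
force: [-0.5, -1.0, -5.4]
grip_width: 0.646
```

Request:
drive_tool([
  [48, [1, 0, 0], 0],
  [48, [0, 0, 0], 0],
])

```text
t: 36.95
position: [0.5731, 0.0475, 0.0968]
ee_rot: [0.435, 0.558, -0.435, 0.558]
force: [0.0, -0.3, -4.2]
grip_width: 0.644
```

Request:
drive_tool([
  [48, [1, 0, 0], 0],
  [48, [0, 0, 0], 0],
])

```text
t: 37.15
position: [0.5733, 0.0475, 0.0963]
ee_rot: [0.435, 0.558, -0.435, 0.558]
force: [0.0, -0.4, -0.9]
grip_width: 0.643
```

Floor contact, at 96.3 where 96.2 was expected. Half a millimetre more, then release and rise.

Request:
drive_tool([
  [48, [0.5, 0, 0], 0],
  [56, [0, 0, 0], 0],
  [65, [0, 0, 0], 0],
  [85, [0, 0, 0], 0],
  [85, [0, 0, 0], 0],
  [85, [-20, 0, 0], 0],
  [85, [-40, 0, 0], 0],
  [85, [-45, 0, 0], 0],
])

```text
t: 37.95
position: [0.5721, 0.0475, 0.2001]
ee_rot: [0.434, 0.559, -0.435, 0.557]
force: [1.7, 0.9, 0.0]
grip_width: 0.995
```

Request:
drive_tool([
  [85, [-30, 0, 0], 0],
  [85, [0, 0, -45], 0],
  [85, [0, 0, -45], 0],
  [85, [0, 0, -45], 0],
  [85, [0, 0, -45], 0],
  [85, [0, 0, -40], 0],
  [85, [0, 0, 0], 0],
])

```text
t: 38.65
position: [0.5185, 0.2655, 0.2303]
ee_rot: [0.434, 0.559, -0.432, 0.559]
force: [0.7, -0.9, -0.7]
grip_width: 0.996
```

```bash
python3 go.py; python3 obj.py 10 0 105 135 28; python3 bin.py
python3 - <<'E'
from h import *
save('s9.png',load('scene')['image'][130:260,150:350],3.8)
E
```

```text
t 38.65 p [518.5 265.5 230.3] yaw 14.49 tilt [0.0002 0.0023] F [ 0.7 -0.9 -0.7] w 85.1 q6 [0.47 1.79]
scene rim V [-31.3  37.5] U [-116.1  116.6]
scene 105.0 37 V [ 5.6 27.9] U [-15.5  37.5]
scene 115.0 311 V [-21.5  27.5] U [-17.8  36.5]
scene 125.0 9 V [-0.7  7. ] U [-2.  29.2]
top rim V [-35.9  30.1] U [-112.2  114.2]
top 115.0 149 V [-27.1  24.3] U [-16.4  36.5]
top 125.0 76 V [-25.4  21.2] U [-10.3  31.4]
rim 130 c [578.   38.5] s [ 69.7 233. ] a 14.0
plate 28 c [551.2 137.1] s [61.9  3.5] a 13.9
```

View pics/s9.png

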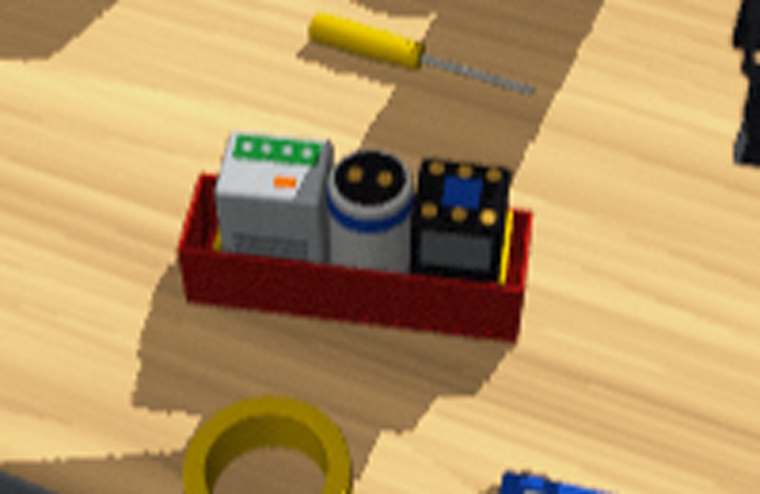

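The picture shows all three upright in the bin: supply (270,200), can (370,215), contactor (460,215). The bin is within 1 mm of its start, and the gripper is well clear. Handing in.

```bash
python3 -c "
from cell import manip
print(manip.close_job())"
```

```text
the job is handed in; nothing more can be done
None
```

All three things now stand upright on the bin's floor between the end plates, released, and I handed the job in at about 39 s. The contactor is against the +y plate, the supply against the −y plate, and the can between them.

**What went wrong:** my first slide of the contactor failed. I gripped it across the bin, and its bottom stuck while it pivoted in the pads, leaning by my estimate over 30°. It stayed in the grip and did not fall. I reversed until it stood upright, re-gripped it along the row and slid it home. Whether that lean counts as a topple is for the judge.

**Last checks:**
- **Bin:** both its measured position and its angle are within about 1 mm and 0.5° of the start.
- **Things in the row:** the last picture shows all three upright. The supply and can came to rest on the floor at the expected heights.
- **Forces:** wrist readings stayed at about 10–12 N or less.
- **Other things on the bench:** I did not touch them. The last picture shows only the screwdriver, the tape and a corner of the blue box.

**Disagreements:** the two cameras differed by 4–5 mm, and their average matched the robot's touch. My attempt to centre the supply by gripping it left it about 4 mm off in the hand. I corrected that from the scene camera before lowering it.

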